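# Turn down and lock the air regulator, then open the outlet

## Robot

A 6-joint arm with a two-finger parallel gripper is mounted at the origin on a cart in front of the work surface, level with it; the furniture and walls round the work are solid. World frame = base frame: x ahead of the robot, y to its left, z up, the work surface at z = 0. Lengths are in m, angles in rad, forces in N, time in s.
With the tool pointing down it reaches from about 0.25 to 0.725 m from the base axis. Payload 4 kg.
Tool frame: the origin (TCP) lies midway between the tips of the shut fingers; the grasp point (between the pads) lies bot.pinch_z behind it (bot.pinch_z is the distance from the TCP to the grasp point, in m); z points along the fingers, y is the line along which they close (so a half turn about z gives the same grasp; the last joint's range is limited). The gripper opens to 85 mm and grips with 20 to 120 N. Pads are 22 mm wide; open, the fingers measure 114 mm over their backs; the gripper's body (76 mm by 85 mm) begins 54 mm behind the grasp point. The pads swing forward as they close: fully open they stand 13 mm farther back than shut.
Start: joints at [-1.17, 0.241, 0.005, 1.335, 0, 1.571], TCP at [0.195, -0.46, 0.231] pointing down, gripper open.
Joint ranges: [-2.72, 2.72], [-1.05, 1.87], [-1.09, 1.28], [-1.99, 2.15], [-1.42, 1.44], [-3.14, 3.14]. Speed limits (rad/s): [2.79, 2.79, 3.14, 3.14, 3.14, 3.14].

## Interface

Orientations are given as a unit quaternion [x, y, z, w].
In Python, from workcell import bot, imaging, job, status gives the robot as it stands (bot), with the cameras (imaging), the job (job) and the readings (status).
- The arm moves only by the tool jog_arm, called after "Call:" as name(argument=value, ...), one argument or row to a line, values as JSON. Schema: {"type":"object","properties":{"offsets":{"type":"array","items":{"type":"array","items":{"type":"array","items":{"type":"number"},"minItems":7,"maxItems":7},"minItems":1,"maxItems":10},"minItems":1,"maxItems":1},"only":{"type":"string"},"quiet":{"type":"boolean"},"lines":{"type":"string"}},"required":["offsets"],"additionalProperties":false}. offsets is a list that holds a single list of rows (three levels of brackets), with 1 to 10 rows, each of 7 numbers: a rotation vector rx, ry, rz in parts of the range, where 1.0 means pi/2 rad, then dx, dy, dz in parts of the range, where 1.0 means 0.75 m, then the finger opening in m; each row is the pose to reach, as a shift and turn from the pose commanded when the call began, along the tool's axes at that moment; what a row does not reach only later rows make up. A row lasts 1/8 s, in which the tool goes at most 0.0625 m and 0.188 rad, less where a joint would pass 70% of its speed; a pose out of reach is approached as far as the arm can. The fingers move at their own pace and stop on an object; the grip force is fixed at half the most. Time passes only in rows, so rows that do not move let the fingers close. The tool returns the time, the measured TCP pose, the force, the opening and the grip force at its end. only (a regular expression) keeps the lines of the reply that match it, lines (a string "A,B") keeps lines A to B, and quiet returns only ok. Shift and turn numbers lie between -1 and 1, and a call with a number outside is refused. Input that does not fit is refused with a message, and nothing moves.
- status.get_obs(): the state, without advancing time (a new reading comes with each control period).
- imaging.camera(name): name is "scene" or "top" or "wrist"; returns the picture (420x560x3 uint8, red, green, blue); there is no depth.
- imaging.calibration(name): a dict with "mtx" (3x3 intrinsics, pixels), "R" (3x3) and "t" (3): a world point X has camera coordinates R X + t. Camera axes: x right, y down, z forward; pixel columns grow to the right and rows downward; lengths in m; the calibration is good to about 2 mm. The wrist camera is an equidistant fisheye: a pixel r from the principal point sees the ray r / f radians off the axis. A picture is of the moment at which its call begins: read the wrist's pose just before it. calibration takes no time and is no camera call; for the wrist camera it gives the pose at the moment of the call.
- job.job_done(): hands the job in; it is judged then, once.
The state is a dict: "clock": time; "joint_pos": joint angles; "joint_vel": joint speeds; "tau": joint torques, N m; "eef_pos": TCP position; "tool_rot": TCP orientation; "ft_force": force on the tool from outside, world axes, zero at the start; "ft_torque": the same for the moment, N m; "grip_width": finger opening in m; "grasp_force": force on a finger pad.
Only numpy, scipy, OpenCV 4.12 (cv2) and the standard library are available. Lean on these libraries where they do the work, as an engineer would, in place of code of your own. Each camera call takes 0.05 s, during which the arm holds its last target. There are 200 camera calls.

## Task

The air for the engraving handpiece has been left too strong. Pull the regulator knob on the sloped console out to unlock it, turn it back until the gauge needle stands at the brass set hand, and push the knob fully home so that it locks there. Then open the outlet valve all the way, its lever in line with the pipe, and leave the oil bottle, brass weight and pliers where they are.

Things in the scene. Friction and masses are not known exactly. Their poses are not given: they have to be found in the camera images.
- air_console: Grey console fixed to the bench, 170 mm wide (y), 101 deep (x), 78 high at the back, 22 at the front edge. Origin on the bench under its middle; x to the back, y left, z up. Its aluminium panel slopes 30 degrees, facing up and to the robot: outward normal (-0.5, 0, 0.866). Gauge on the left half (62 mm across, 6 proud), knob on the right, axes 86 mm apart. Supply pipe 84 mm behind the origin.
- knob_top (a point): Centre of the outer face of the ribbed black regulator knob: 46 mm across, skirt 2 mm and top face 30 mm off the panel when home. Gripped by its rim. z is the knob's axis, pointing out of the panel (30 degrees from vertical, towards the robot); x and y turn with the knob. Moves with the pull.
- knob_pull (a joint): How far the knob is pulled out along its axis (m): 0 home and locked, 0.008 fully out; stays where left, moves at about 3 N. Below 0.0045 its inner teeth lock it in one of 24 notches (15 degrees apart). Pushed in while free to turn it finds the nearest notch, turning up to 7.5 degrees, and goes home (10 N is plenty); gripped tight between notches it may not.
- knob_turn (a joint): Turn of the knob (rad, 0 to 4.5). Clockwise seen facing the panel is positive and raises the pressure; anticlockwise lowers it. Light friction (0.02 N m) when unlocked. Starts 0.4 to 1.5 rad above the wanted value.
- needle (a joint): Angle of the long thin black gauge needle (rad), 0 at the lower left end of the scale, clockwise positive. It follows the knob: needle = 0.667 x knob_turn.
- set_hand (a joint): Angle of the short broad brass set hand at the gauge's rim, the wanted reading (rad, same zero and direction as the needle). It sits under the gauge glass and does not move. One notch of the knob is 10 degrees of the needle, so the notches nearest to it on either side are both near enough.
- needle_tip (a point): Point on the needle, 24 mm from the gauge axis; its x axis points along the needle from the axis outward.
- set_hand_tip (a point): Point on the brass set hand, 24 mm from the gauge axis; its x axis points from the axis outward.
- outlet_lever (a joint): Turn of the outlet valve's lever about its vertical pivot, at (-10, -130) mm in the console's x, y (rad): about 0 shut, pointing from the pivot across the pipe to the robot (console -x); 1.571 open at its stop, in line with the pipe and pointing away from the console (-y): counter-clockwise from above. Stays where left; takes 0.06 N m.
- lever_grip (a point): Top of the lever's black sleeve, 40 mm from the pivot, 70 mm above the bench. Sleeve 12.5 mm wide, 10 high, from 16 to 56 mm from the pivot; x runs along the lever from its end to the pivot. The brass outlet pipe below leaves the console's right side 40 mm above the bench (top at 51) and ends in a steel coupler 180 mm from the console's origin.
- oil_bottle: Small brown bottle with black cap, 32 mm across, 66 mm high, standing left of the console; origin under its base. To be left alone.
- brass_weight: Small brass weight with a knob on top, 33 mm across, 44 mm high, near the front edge of the bench, before the console; origin under its base. To be left alone.
- pliers_red: Pliers with red handles, 140 mm long and 10 mm high, lying along the front edge of the bench before the console; origin under its middle. To be left alone.
- microscope (a point): Foot of the tall stereo microscope fixed on the left of the bench, which leans and overhangs towards the robot. It takes no part; the arm starts beyond it and must pass on the robot's side of it.

How it is judged:
By the outcome, as a careful person would: the job done as asked, in the order asked, and still so for the second after the job is handed in, with the robot touching nothing.
It also fails if it takes over 61 s, if anything falls off the work surface, if the arm or the gripper's body presses on something with over 40 N, if the wrist force passes 120 N, or if a joint passes its speed limit or range.

## Working session

There is one attempt and no reset: what is moved stays moved. The work goes in short steps, Python scripts to look and compute and a tool call to move; the robot and the scene stay as the last step left them, time stands still between calls to the robot, and variables do not carry over. Pictures are saved under pics/ and viewed, at most 10 in all, crops included, and the job is handed in when it is done.

```bash
ls; mkdir -p pics; python3 - <<'E'
from workcell import bot, imaging, job, status
import cv2,numpy as np
o=status.get_obs();print(o['clock'],o['eef_pos'],o['tool_rot'],bot.pinch_z)
for n in("scene","top"):
    cv2.imwrite(f'pics/{n}0.png',imaging.camera(n)[:,:,::-1]);c=imaging.calibration(n);print(n,c)
E
```

```text
pics
workcell.py
0.0 [ 0.19482963 -0.45980387  0.23042593] [ 9.79986371e-01  1.99061899e-01 -2.23046016e-04 -1.01118507e-03] 0.0187
scene {'mtx': array([[415.349123  ,   0.        , 279.41237725],
       [  0.        , 415.349123  , 208.45222454],
       [  0.        ,   0.        ,   1.        ]]), 'R': array([[-0.52869352, -0.84851496, -0.0224837 ],
       [-0.42871158,  0.28979614, -0.85570122],
       [ 0.73259098, -0.44276467, -0.51698153]]), 't': array([0.31326582, 0.30411442, 0.62112146])}
top {'mtx': array([[438.34029688,   0.        , 281.32045338],
       [  0.        , 438.34029688, 212.16329791],
       [  0.        ,   0.        ,   1.        ]]), 'R': array([[-0.0037232 , -0.99997739,  0.00560012],
       [-0.99933374,  0.00351736, -0.03632785],
       [ 0.03630733, -0.00573165, -0.99932423]]), 't': array([0.03482917, 0.52319   , 1.08929792])}
```

View pics/scene0.png

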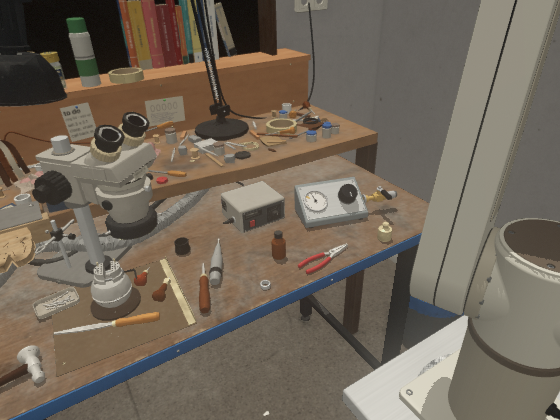

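View pics/top0.png

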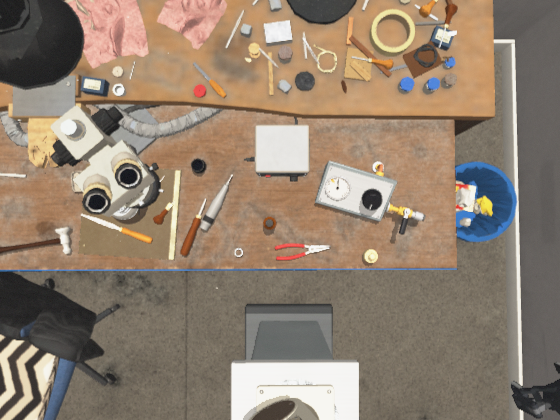

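The scene view shows the console at about (330,200), with the gauge at (315,201) and the knob at (348,193). The pliers are at (322,258) and the bottle at (278,246). In the top view the console is at (356,191), turned clockwise, with the lever at (404,220), the weight at (371,257) and the gripper just entering at (540,390).

```bash
python3 - <<'E'
import cv2,numpy as np
a=cv2.imread('pics/top0.png')[150:270,300:440]; b=cv2.imread('pics/scene0.png')[165:255,285:405]
a=cv2.resize(a,None,fx=3.5,fy=3.5,interpolation=3)
a=cv2.resize(cv2.imread('pics/top0.png')[150:250,310:430],(480,400),interpolation=2)
cv2.imwrite('pics/c1.png',cv2.resize(cv2.imread('pics/top0.png')[155:267,300:440],(750,600),interpolation=2))
E
```

```text
(no output)
```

View pics/c1.png

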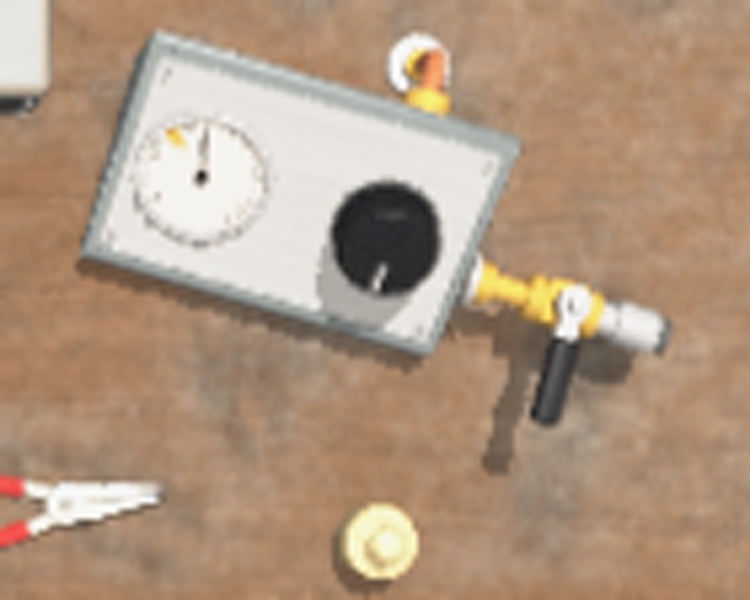

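The crop magnifies by 5.357 from (300,155). Console corners are at (155,35), (520,145), (430,355) and (85,255). Other points:
- Gauge: centre (201,177), needle tip (203,128), set hand (177,137).
- Knob face: (386,237).
- Lever: pivot (573,303), end (545,418).
- Weight: (380,541).

```bash
cat > h.py <<'E'
import numpy as np,cv2
from scipy.optimize import least_squares
from scipy.spatial.transform import Rotation as Ro
from workcell import bot, imaging, job, status
def proj(c,X):
    X=np.atleast_2d(X)@c['R'].T+c['t']; return X[:,:2]/X[:,2:]*c['mtx'][0,0]+c['mtx'][:2,2]
def ray(c,uv,P,n):   # intersect pixel ray with plane
    d=c['R'].T@np.linalg.inv(c['mtx'])@[*uv,1]; o=-c['R'].T@c['t']
    return o+d*(np.dot(n,P-o)/np.dot(n,d))
def pan(x,y,h): # panel point (console frame), h off panel
    return np.array([x,y,.022+(x+.0505)*np.tan(np.pi/6)])+h*np.array([-.5,0,np.sqrt(.75)])
def world(p,X): return np.array([p[0],p[1],0])+Ro.from_euler('z',p[2]).apply(X)
E
python3 - <<'E'
from h import *
c=imaging.calibration('top'); px=lambda a:np.array(a)/5.357+[300,155]
U=px([(155,35),(520,145),(430,355),(85,255),(201,177),(386,237),(573,303)])
def pts(p): return world(p,np.array([[.0505,.085,.078],[.0505,-.085,.078],[-.0505,-.085,.022],[-.0505,.085,.022],pan(p[3],.043,.006),pan(p[3],-.043,.030),[-.01,-.13,.068]]))
r=least_squares(lambda p:(proj(c,pts(p))-U).ravel(),[.5,-.2,-.28,0])
p=r.x;print('x,y,yaw,kx',p,'\nres px',r.fun.reshape(-1,2).round(2))
R=Ro.from_euler('z',p[2]).as_matrix()
n=R@[-.5,0,np.sqrt(.75)];up=R@[np.sqrt(.75),0,.5];rt=R@[0,-1,0]
P=world(p,pan(p[3],.043,.006))
g=[ray(c,px(a),P,n) for a in [(201,177),(203,128),(177,137)]]
for q in g[1:]:
    d=q-g[0];a=np.degrees(np.arctan2(d@rt,d@up));print('cw from up deg',a,'len',np.linalg.norm(d))
print('knob top',world(p,pan(p[3],-.043,.030)),'panel n',n)
print('lever grip shut',world(p,[-.05,-.13,.07]),'end seen',ray(c,px((545,418)),np.array([0,0,.065]),[0,0,1]),'pred',world(p,[-.066,-.13,.065]))
print('weight',ray(c,px((380,541)),np.array([0,0,.03]),[0,0,1]))
w=imaging.calibration('wrist');print(w)
# second view check
s=imaging.calibration('scene');print('scene proj',proj(s,[P,world(p,pan(p[3],-.043,.030)),world(p,[-.05,-.13,.07])]))
E
```

```text
x,y,yaw,kx [ 0.56923677 -0.1447329  -0.28886452  0.00351132] 
res px [[-0.81 -0.76]
 [ 0.23 -1.07]
 [-0.14  1.13]
 [-1.58  0.51]
 [ 0.7  -1.23]
 [ 1.06  1.89]
 [ 0.48 -0.45]]
cw from up deg -15.56869417402694 len 0.02373114253479202
cw from up deg -46.39245682611247 len 0.022118451878412958
knob top [ 0.54597494 -0.18267861  0.07916421] panel n [-0.47928398  0.14243199  0.8660254 ]
lever grip shut [ 0.48427606 -0.25510353  0.07      ] end seen [ 0.47061005 -0.2530519   0.065     ] pred [ 0.46893897 -0.25054571  0.065     ]
weight [ 0.4141975  -0.18641026  0.03      ]
{'mtx': array([[325.1922621 ,   0.        , 276.77946464],
       [  0.        , 325.1922621 , 211.16807859],
       [  0.        ,   0.        ,   1.        ]]), 'R': array([[ 0.39036211, -0.92065806, -0.00248298],
       [-0.88927951, -0.3777529 ,  0.25784626],
       [-0.23832619, -0.09844534, -0.96618277]]), 't': array([-0.49869287, -0.03296991,  0.37821983])}
scene proj [[315.44074857 198.53668397]
 [349.02693464 188.63243804]
 [386.78207426 193.72389806]]
```

```bash
cat >> h.py <<'E'
p0=np.array([.5692,-.1447,-.2889]); 
RC=Ro.from_euler('z',p0[2]).as_matrix(); n=RC@[-.5,0,np.sqrt(.75)];up=RC@[np.sqrt(.75),0,.5];rt=RC@[0,-1,0]
def Rk(th): return Ro.from_matrix(np.c_[up,rt,-n])*Ro.from_euler('z',th)
def delta(R,pos,o=None):
    o=o or status.get_obs(); R0=Ro.from_quat(o['tool_rot'])
    return np.r_[(R0.inv()*R).as_rotvec(),R0.inv().apply(pos-o['eef_pos'])].round(4).tolist()
E
python3 -c "
from h import *
print(delta(Rk(.9),np.array([.547,-.183,.079])+.11*n))"
```

```text
[0.0596, 0.5801, 1.5493, 0.3898, -0.1524, 0.0565]
```

The rows are not in the units I measure in: shifts go in shares of 0.75 m and turns go in shares of pi/2 rad. I convert before sending: 0.39 m / 0.75 = 0.52, -0.152 m / 0.75 = -0.2027, 1.549 rad / 1.5708 = 0.9861.

Call:
jog_arm(
  offsets=[
    [[0.0382, 0.3692, 0.9861, 0.52, -0.2027, 0.0753, 0.062], [0.0382, 0.3692, 0.9861, 0.52, -0.2027, 0.0753, 0.062], [0.0382, 0.3692, 0.9861, 0.52, -0.2027, 0.0753, 0.062], [0.0382, 0.3692, 0.9861, 0.52, -0.2027, 0.0753, 0.062], [0.0382, 0.3692, 0.9861, 0.52, -0.2027, 0.0753, 0.062], [0.0382, 0.3692, 0.9861, 0.52, -0.2027, 0.0753, 0.062], [0.0382, 0.3692, 0.9861, 0.52, -0.2027, 0.0753, 0.062], [0.0382, 0.3692, 0.9861, 0.52, -0.2027, 0.0753, 0.062], [0.0382, 0.3692, 0.9861, 0.52, -0.2027, 0.0753, 0.062], [0.0382, 0.3692, 0.9861, 0.52, -0.2027, 0.0753, 0.062]],
  ],
)

```text
clock: 1.35
eef_pos: [0.344, -0.2795, 0.1749]
tool_rot: [0.862, -0.427, 0.243, -0.128]
ft_force: [-0.4, -1.1, -0.2]
grip_width: 0.0619
grasp_force: 0.0
```

Call:
jog_arm(
  offsets=[
    [[0, 0, 0, 0, 0, 0, 0.062]],
  ],
)

```text
clock: 1.48
eef_pos: [0.3431, -0.2792, 0.1746]
tool_rot: [0.861, -0.427, 0.243, -0.128]
ft_force: [0.2, -1.3, 0.3]
grip_width: 0.062
grasp_force: 0.0
```

```bash
python3 - <<'E'
from h import *
o=status.get_obs();print(o['joint_pos'],delta(Rk(.9),np.array([.547,-.183,.079])+.11*n))
c=imaging.calibration('wrist');im=imaging.camera('wrist')
np.savez('w1.npz',R=c['R'],t=c['t'],m=c['mtx'])
cv2.imwrite('pics/w1.png',im[:,:,::-1]);
E
```

```text
[-0.99708221 -0.05707525 -0.62660011  0.68771572  0.46688421  3.14060799] [-0.1227, 0.109, 0.2235, -0.0112, -0.1691, 0.0815]
```

View pics/w1.png

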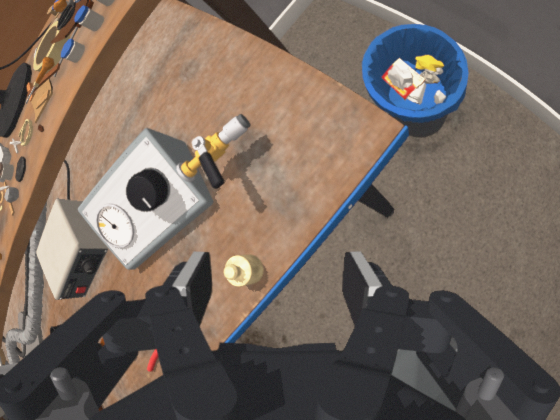

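The wrist view shows the arm stopped short because joint 6 reached its limit. The knob is at (147,189). I'll use a smaller roll.

```bash
python3 -c "
from h import *
print(delta(Rk(.4),np.array([.547,-.183,.079])+.11*n))"
```

```text
[-0.1467, 0.0743, -0.2731, -0.012, -0.1682, 0.0816]
```

Scaled: -0.168 m / 0.75 = -0.224, 0.0816 m / 0.75 = 0.1088, -0.273 rad / 1.5708 = -0.1738.

Call:
jog_arm(
  offsets=[
    [[-0.0936, 0.0471, -0.1738, -0.016, -0.224, 0.1088, 0.062], [-0.0936, 0.0471, -0.1738, -0.016, -0.224, 0.1088, 0.062], [-0.0936, 0.0471, -0.1738, -0.016, -0.224, 0.1088, 0.062], [-0.0936, 0.0471, -0.1738, -0.016, -0.224, 0.1088, 0.062], [-0.0936, 0.0471, -0.1738, -0.016, -0.224, 0.1088, 0.062], [-0.0936, 0.0471, -0.1738, -0.016, -0.224, 0.1088, 0.062]],
  ],
)

```text
clock: 2.28
eef_pos: [0.4297, -0.2482, 0.1742]
tool_rot: [0.921, -0.289, 0.259, -0.03]
ft_force: [-0.2, 0.4, 0.3]
grip_width: 0.0618
grasp_force: 0.0
```

```bash
python3 - <<'E'
from h import *
o=status.get_obs();print(o['joint_pos'],delta(Rk(.4),np.array([.547,-.183,.079])+.11*n))
c=imaging.calibration('wrist');im=imaging.camera('wrist')
np.savez('w2.npz',R=c['R'],t=c['t'],m=c['mtx'])
cv2.imwrite('pics/w2.png',cv2.resize(im[:,:,::-1],(800,600),interpolation=2))
E
```

```text
[-0.66582344 -0.04721213 -0.62452753  0.51627497  0.23356016  3.14061305] [-0.0479, 0.0168, 0.0675, 0.0008, -0.1006, 0.0242]
```

View pics/w2.png

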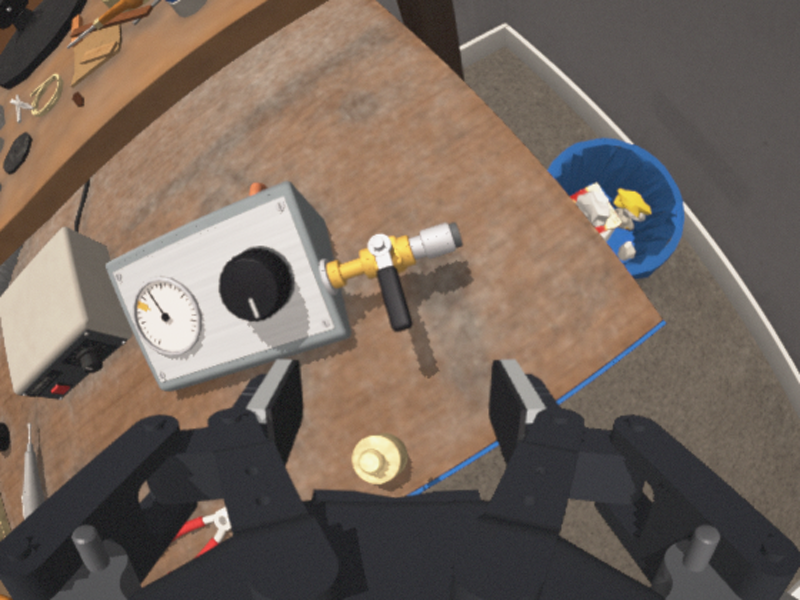

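The wrist view shows joint 6 still at its limit, with the knob top at (256,283) and the gauge at (165,317) in the 800 px image. A finger direction nearer the slope line (roll about -1.1) suits joint 6 better.

```bash
python3 -c "
from h import *
print(delta(Rk(-1.1),np.array([.547,-.183,.079])+.11*n))"
```

```text
[-0.0506, -0.0225, -1.432, 0.0008, -0.1005, 0.0243]
```

Scaled: -0.1 m / 0.75 = -0.1333, 0.024 m / 0.75 = 0.032, -1.432 rad / 1.5708 = -0.9116.

Call:
jog_arm(
  offsets=[
    [[-0.0318, -0.014, -0.9116, 0.0013, -0.1333, 0.032, 0.062], [-0.0318, -0.014, -0.9116, 0.0013, -0.1333, 0.032, 0.062], [-0.0318, -0.014, -0.9116, 0.0013, -0.1333, 0.032, 0.062], [-0.0318, -0.014, -0.9116, 0.0013, -0.1333, 0.032, 0.062], [-0.0318, -0.014, -0.9116, 0.0013, -0.1333, 0.032, 0.062], [-0.0318, -0.014, -0.9116, 0.0013, -0.1333, 0.032, 0.062], [-0.0318, -0.014, -0.9116, 0.0013, -0.1333, 0.032, 0.062], [-0.0318, -0.014, -0.9116, 0.0013, -0.1333, 0.032, 0.062], [-0.0318, -0.014, -0.9116, 0.0013, -0.1333, 0.032, 0.062], [-0.0318, -0.014, -0.9116, 0.0013, -0.1333, 0.032, 0.062]],
  ],
)

```text
clock: 3.58
eef_pos: [0.4939, -0.1674, 0.1748]
tool_rot: [0.888, 0.381, 0.199, 0.165]
ft_force: [0.2, 0.4, -0.5]
grip_width: 0.0622
grasp_force: 0.0
```

```bash
python3 - <<'E'
from h import *
o=status.get_obs();print(o['joint_pos'],delta(Rk(-1.1),np.array([.547,-.183,.079])+.11*n))
c=imaging.calibration('wrist');im=imaging.camera('wrist')
np.savez('w3.npz',R=c['R'],t=c['t'],m=c['mtx'])
cv2.imwrite('pics/w3.png',cv2.resize(im[:,:,::-1],(800,600),interpolation=2))
E
```

```text
[-0.34298214 -0.02494917 -0.60724808  0.46484579  0.02778665  1.99566524] [0.0003, -0.001, -0.0009, 0.0002, -0.0001, 0.0006]
```

View pics/w3.png

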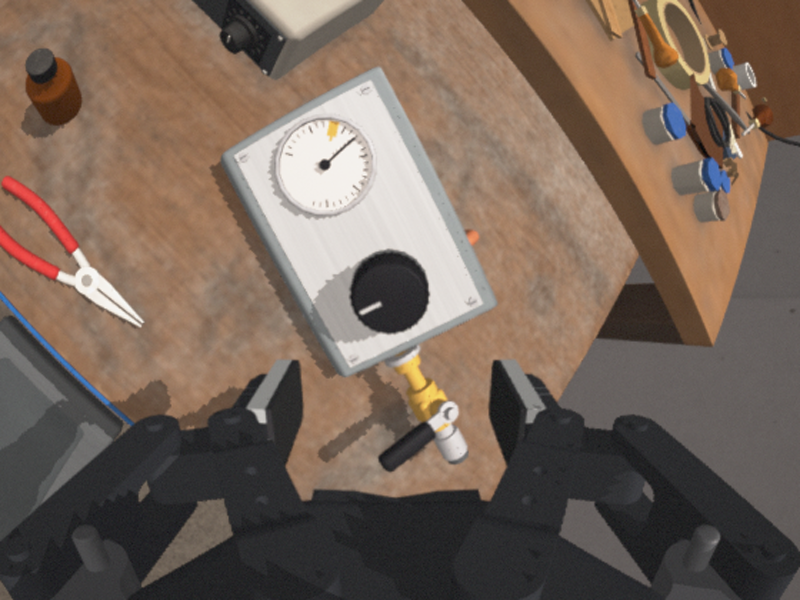

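The wrist view (800 px) is now well placed:
- Console corners: (224,158), (380,70), (495,303), (345,374).
- Gauge: axis (324,165), needle tip (356,138), set hand (333,129).
- Knob face: (391,290), pointer toward (360,314).
- Lever: pivot (449,412), end (387,463).

```bash
cat > fit.py <<'E'
from h import *
d=np.load('w3.npz');R,t,m=d['R'],d['t'],d['m']
def fp(X): return cv2.fisheye.projectPoints(np.atleast_2d(X).reshape(-1,1,3),cv2.Rodrigues(R)[0],t,m,np.zeros(4))[0][:,0]
def fray(uv,P,nn):
    q=cv2.fisheye.undistortPoints(np.array([[uv]],float),m,np.zeros(4))[0,0]
    dd=R.T@[*q,1];o=-R.T@t;return o+dd*(np.dot(nn,P-o)/np.dot(nn,dd))
px=lambda a:(np.array(a,float)+.5)*.7-.5
c=imaging.calibration('top');px2=lambda a:np.array(a)/5.357+[300,155]
U=px([(380,70),(495,303),(345,374),(224,158),(324,165),(391,290),(449,412)])
U2=px2([(155,35),(520,145),(430,355),(85,255),(201,177),(386,237),(573,303)])
def pts(p): return world(p,np.array([[.0505,.085,.078],[.0505,-.085,.078],[-.0505,-.085,.022],[-.0505,.085,.022],pan(p[3],.043,.006),pan(p[3],-.043,.030),[-.01,-.13,.068]]))
for nm,f in dict(wrist=lambda p:(fp(pts(p))-U).ravel(),top=lambda p:(proj(c,pts(p))-U2).ravel()).items():
    r=least_squares(f,[.57,-.145,-.28,0]);print(nm,r.x.round(4),'knob',world(r.x,pan(r.x[3],-.043,.03)).round(4));print(r.fun.reshape(-1,2).round(1).tolist())
    if nm=='wrist':p=r.x
K=world(p,pan(p[3],-.043,.03))
print('direct knob',fray(px((391,290)),K,n),'size chk px radius',np.linalg.norm(fp(K+.023*up)-fp(K))/.7)
P=world(p,pan(p[3],.043,.006));g=[fray(px(a),P,n) for a in [(324,165),(356,138),(333,129)]]
for q in g[1:]:
    v=q-g[0];print('cw deg',np.degrees(np.arctan2(v@rt,v@up)),np.linalg.norm(v))
print('gauge-knob',np.linalg.norm(np.cross(g[0]-fray(px((391,290)),K,n),n)))
print('lever end',fray(px((387,463)),np.array([0,0,.065]),np.array([0,0,1])),'pivot',fray(px((449,412)),np.array([0,0,.068]),np.array([0,0,1])),'model',world(p,[[-.066,-.13,.065],[-.01,-.13,.07]]))
E
python3 fit.py
```

```text
wrist [ 5.728e-01 -1.445e-01 -2.936e-01  2.000e-04] knob [ 0.5461 -0.1814  0.0772]
[[0.5, -5.3], [3.5, 0.4], [-1.7, 3.8], [-4.2, -4.4], [1.8, -1.5], [0.4, 5.6], [2.5, -0.3]]
top [ 0.5692 -0.1447 -0.2889  0.0035] knob [ 0.546  -0.1827  0.0792]
[[-0.8, -0.8], [0.2, -1.1], [-0.1, 1.1], [-1.6, 0.5], [0.7, -1.2], [1.1, 1.9], [0.5, -0.4]]
direct knob [ 0.54886193 -0.17772779  0.07815277] size chk px radius 40.85368983552401
cw deg -12.432054676585121 0.02486500427263354
cw deg -48.647834152077735 0.022321414496966136
gauge-knob 0.08131656571297405
lever end [ 0.47380919 -0.25239787  0.065     ] pivot [ 0.52374902 -0.2640723   0.068     ] model [[ 0.47196168 -0.24985764  0.065     ]
 [ 0.52556611 -0.26606151  0.07      ]]
```

```bash
cat > fit2.py <<'E'
import sys;from fit import *
def blob(im,c0,rad):
    g=im.max(2).astype(int);mk=((g<62)).astype(np.uint8)
    yy,xx=np.mgrid[:420,:560];mk[(xx-c0[0])**2+(yy-c0[1])**2>rad**2]=0
    _,lab,st,ce=cv2.connectedComponentsWithStats(mk);k=1+st[1:,4].argmax()
    cn=max(cv2.findContours((lab==k).astype(np.uint8),0,2)[0],key=cv2.contourArea);h=cv2.convexHull(cn)
    M=cv2.moments(h);return np.array([M['m10']/M['m00'],M['m01']/M['m00']]),M['m00']
a=np.linspace(0,2*np.pi,40)[:,None]
def sil(P,f):
    ring=.023*(np.cos(a)*up+np.sin(a)*rt)
    h=cv2.convexHull(f(np.r_[P+ring,P-.028*n+ring]).astype(np.float32));M=cv2.moments(h)
    return np.array([M['m10']/M['m00'],M['m01']/M['m00']]),M['m00']
pt=lambda X:proj(c,X)
w=cv2.resize(cv2.imread('pics/w3.png'),(560,420),interpolation=cv2.INTER_AREA);tp=cv2.imread('pics/top0.png')
bw=blob(w,px((391,290)),36);bt=blob(tp,px2((386,237)),13);print('blobs',bw,bt)
s=least_squares(lambda P:np.r_[sil(P,fp)[0]-bw[0],sil(P,pt)[0]-bt[0]],[.547,-.18,.079])
print('knob top 3D',s.x,s.fun,'areas',sil(s.x,fp)[1],sil(s.x,pt)[1])
s2=least_squares(lambda P:np.r_[fp(P)[0]-px((324,165)),pt(P)[0]-px2((201,177))],[.58,-.1,.06])
print('gauge 3D',s2.x,s2.fun); v=s.x-s2.x; print('in panel axes up,rt,n',v@up,v@rt,v@n)
E
python3 fit2.py | grep -A9 blobs
```

```text
blobs (array([272.18120613, 204.41398081]), 2327.0) (array([371.36618877, 199.15890084]), 279.0)
knob top 3D [ 0.54508796 -0.17887044  0.07895264] [ 0.01172001  0.05749205 -0.10030763 -0.07817718] areas 2740.1026053713867 368.5247006874997
gauge 3D [ 0.5791196  -0.10233649  0.05915321] [-0.06827202 -0.03427513  0.20221461 -0.07121372]
in panel axes up,rt,n 0.0005319830014728466 0.08305776562508105 0.022555274081553597
```

```bash
cat >> h.py <<'E'
K=np.array([.5455,-.1795,.079])
E
python3 -c "
from h import *
print(delta(Rk(-1.1),K-.026*n))
w=cv2.resize(cv2.imread('pics/w3.png')[105:225,265:385],(400,400),interpolation=2)
t=cv2.resize(cv2.imread('pics/top0.png')[172:204,321:353],(400,400),interpolation=2)
cv2.imwrite('pics/g.png',np.hstack([w,t]))"
```

```text
[0.0004, -0.0011, -0.0004, 0.0016, -0.0034, 0.1354]
```

View pics/g.png

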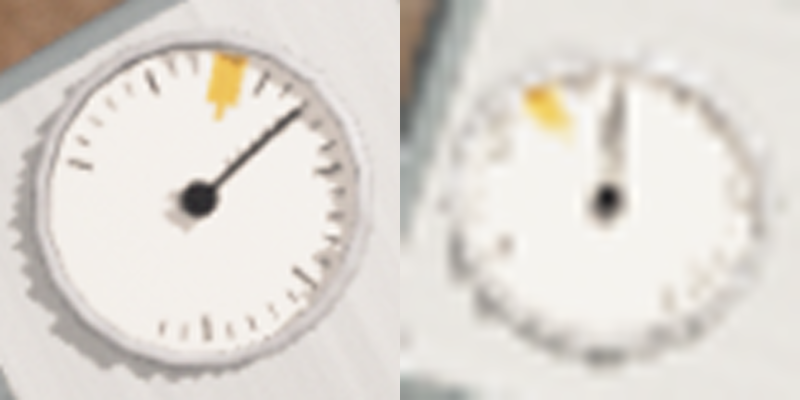

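The crop shows the needle clockwise of the brass hand. In the left crop the hub is (199,199), the needle tip (304,107) and the hand (228,75). In the right crop they are (206,200), (222,85) and (144,100).

Scaled: 0.1355 m / 0.75 = 0.1807, 0.12 m / 0.75 = 0.16.

```bash
cat > ang.py <<'E'
from fit import *
P=np.array([.579,-.1023,.0592])
A=lambda q:np.degrees(np.arctan2(q@rt,q@up))
g=[fray(px(np.array(a)/3.333+[265,105]),P,n) for a in [(199,199),(304,107),(228,75)]]
h=[ray(c,np.array(a)/12.5+[321,172],P,n) for a in [(206,200),(222,85),(144,100)]]
for q in(g,h):print('ANG',A(q[1]-q[0]),A(q[2]-q[0]))
E
python3 ang.py | grep ANG
```

```text
ANG -13.542204719574062 -49.545518410434525
ANG -10.474171267079129 -47.192957842233625
```

Call:
jog_arm(
  offsets=[
    [[0, 0, 0, 0.0021, -0.0045, 0.0667, 0.062], [0, 0, 0, 0.0021, -0.0045, 0.1333, 0.062], [0, 0, 0, 0.0021, -0.0045, 0.16, 0.062], [0, 0, 0, 0.0021, -0.0045, 0.1807, 0.062], [0, 0, 0, 0.0021, -0.0045, 0.1807, 0.062]],
  ],
)

```text
clock: 4.25
eef_pos: [0.5576, -0.1828, 0.0549]
tool_rot: [0.888, 0.382, 0.199, 0.165]
ft_force: [-0.3, 0.2, 0.6]
grip_width: 0.0618
grasp_force: 0.0
```

No contact. The difference is 36° of needle, which is 54° of knob, so 4 notches (60°) is the nearest. Grip now.

Call:
jog_arm(
  offsets=[
    [[0, 0, 0, 0, 0, 0, 0.03], [0, 0, 0, 0, 0, 0, 0.03], [0, 0, 0, 0, 0, 0, 0.03], [0, 0, 0, 0, 0, 0, 0.03]],
  ],
)

```text
clock: 4.75
eef_pos: [0.5576, -0.1826, 0.0569]
tool_rot: [0.887, 0.382, 0.2, 0.166]
ft_force: [-6.0, 2.6, 5.5]
grip_width: 0.0438
grasp_force: 61.4
```

```bash
python3 -c "
from workcell import bot, imaging, job, status
o=status.get_obs();print(o['joint_pos'],o['ft_torque'])"
```

```text
[-0.32694643  0.28819505 -0.63061065  0.12782599  0.02032147  2.00729441] [0.41596348 1.02360284 0.06948414]
```

Scaled: -0.0105 m / 0.75 = -0.014, -0.008 m / 0.75 = -0.0107.

Call:
jog_arm(
  offsets=[
    [[0, 0, 0, 0, 0, -0.0053, 0.03], [0, 0, 0, 0, 0, -0.0107, 0.03], [0, 0, 0, 0, 0, -0.014, 0.03], [0, 0, 0, 0, 0, -0.014, 0.03]],
  ],
)

```text
clock: 5.25
eef_pos: [0.5535, -0.1814, 0.0643]
tool_rot: [0.887, 0.382, 0.199, 0.165]
ft_force: [10.9, -2.2, -15.5]
grip_width: 0.0431
grasp_force: 69.0
```

```bash
python3 -c "
from h import *
o=status.get_obs();print(o['ft_force']@n,(o['eef_pos']-K)@n,o['ft_torque'])"
```

```text
-18.938600333185196 -0.016870302958561206 [0.22603653 0.1842387  0.03565247]
```

Scaled: 0.001 m / 0.75 = 0.0013, -1.047 rad / 1.5708 = -0.6665.

Call:
jog_arm(
  offsets=[
    [[0, 0, -0.0955, 0, 0, 0.0013, 0.03], [0, 0, -0.191, 0, 0, 0.0013, 0.03], [0, 0, -0.2865, 0, 0, 0.0013, 0.03], [0, 0, -0.382, 0, 0, 0.0013, 0.03], [0, 0, -0.4775, 0, 0, 0.0013, 0.03], [0, 0, -0.573, 0, 0, 0.0013, 0.03], [0, 0, -0.6665, 0, 0, 0.0013, 0.03], [0, 0, -0.6665, 0, 0, 0.0013, 0.03], [0, 0, -0.6665, 0, 0, 0.0013, 0.03]],
  ],
)

```text
clock: 6.38
eef_pos: [0.5513, -0.1809, 0.0627]
tool_rot: [0.579, 0.774, 0.089, 0.241]
ft_force: [-3.9, 0.7, -6.1]
grip_width: 0.0433
grasp_force: 70.8
```

```bash
python3 -c "
from h import *
o=status.get_obs();print(o['ft_force']@n,(o['eef_pos']-K)@n,o['ft_torque']@n,(Rk(-1.1).inv()*Ro.from_quat(o['tool_rot'])).as_rotvec(),o['joint_pos'])
c=imaging.calibration('wrist');im=imaging.camera('wrist')
np.savez('w3.npz',R=c['R'],t=c['t'],m=c['mtx']);cv2.imwrite('pics/w4.png',cv2.resize(im[:,:,::-1],(800,600),interpolation=2))
"
```

```text
-3.349019809360257 -0.017129846980317588 0.055328526178449335 [ 0.00437683  0.00111083 -1.04630155] [-0.32751633  0.26777325 -0.63476843  0.14923503  0.02000313  0.9617589 ]
```

View pics/w4.png

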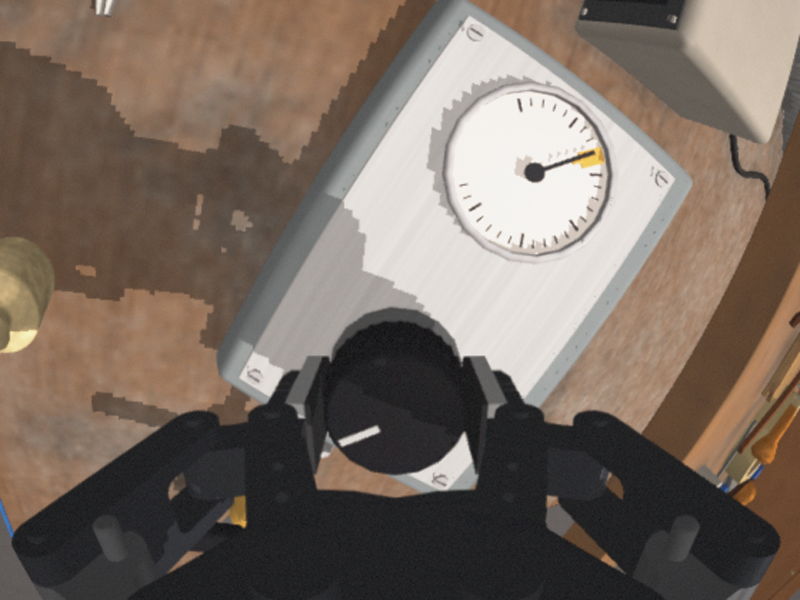

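The needle at (597,153) now lies over the brass hand at (592,157). Next I push the knob in while holding it, watching the force.

Scaled: 0.008 m / 0.75 = 0.0107, 0.006 m / 0.75 = 0.008.

Call:
jog_arm(
  offsets=[
    [[0, 0, 0, 0, 0, 0.004, 0.03], [0, 0, 0, 0, 0, 0.008, 0.03], [0, 0, 0, 0, 0, 0.0107, 0.03], [0, 0, 0, 0, 0, 0.0107, 0.03]],
  ],
)

```text
clock: 6.92
eef_pos: [0.555, -0.182, 0.0559]
tool_rot: [0.578, 0.774, 0.089, 0.241]
ft_force: [-6.2, 0.9, -5.7]
grip_width: 0.0429
grasp_force: 71.1
```

```bash
python3 -c "
from h import *
o=status.get_obs();print(o['ft_force']@n,(o['eef_pos']-K)@n,o['ft_torque']@n)"
```

```text
-1.821176562658104 -0.024940471029131592 -0.0305046568458347
```

Scaled: -0.055 m / 0.75 = -0.0733, -0.03 m / 0.75 = -0.04.

Call:
jog_arm(
  offsets=[
    [[0, 0, 0, 0, 0, 0, 0.062], [0, 0, 0, 0, 0, 0, 0.062], [0, 0, 0, 0, 0, 0, 0.062], [0, 0, 0, 0, 0, -0.04, 0.062], [0, 0, 0, 0, 0, -0.0733, 0.062], [0, 0, 0, 0, 0, -0.0733, 0.0], [0, 0, 0, 0, 0, -0.0733, 0.0], [0, 0, 0, 0, 0, -0.0733, 0.0], [0, 0, 0, 0, 0, -0.0733, 0.0], [0, 0, 0, 0, 0, -0.0733, 0.0]],
  ],
)

```text
clock: 8.18
eef_pos: [0.5309, -0.1748, 0.1046]
tool_rot: [0.578, 0.774, 0.09, 0.243]
ft_force: [-0.2, 0.4, -0.5]
grip_width: -0.0001
grasp_force: 0.0
```

Call:
jog_arm(
  offsets=[
    [[0, 0, 0, 0, 0, 0.02, 0], [0, 0, 0, 0, 0, 0.0347, 0], [0, 0, 0, 0, 0, 0.0373, 0], [0, 0, 0, 0, 0, 0.04, 0], [0, 0, 0, 0, 0, 0.04, 0]],
  ],
)

```text
clock: 8.8
eef_pos: [0.5455, -0.1791, 0.0792]
tool_rot: [0.577, 0.774, 0.09, 0.243]
ft_force: [0.5, 0.2, 0.3]
grip_width: -0.0001
grasp_force: 0.0
```

```bash
python3 -c "
from h import *
o=status.get_obs();print(o['ft_force']@n,(o['eef_pos']-K)@n,o['joint_pos'])"
```

```text
0.05569799994234932 0.0002696246629951427 [-0.3282633   0.22577902 -0.63560564  0.18530293  0.02072108  0.95909232]
```

At the face without contact yet; creep on.

Scaled: 0.003 m / 0.75 = 0.004, 0.002 m / 0.75 = 0.0027.

Call:
jog_arm(
  offsets=[
    [[0, 0, 0, 0, 0, 0.0013, 0], [0, 0, 0, 0, 0, 0.0027, 0], [0, 0, 0, 0, 0, 0.004, 0], [0, 0, 0, 0, 0, 0.004, 0]],
  ],
)

```text
clock: 9.3
eef_pos: [0.5468, -0.1795, 0.0776]
tool_rot: [0.577, 0.774, 0.09, 0.244]
ft_force: [-6.3, 1.8, 7.7]
grip_width: 0.0002
grasp_force: 5.1
```

Call:
jog_arm(
  offsets=[
    [[0, 0, 0, 0, 0, 0.0013, 0], [0, 0, 0, 0, 0, 0.0027, 0], [0, 0, 0, 0, 0, 0.0027, 0]],
  ],
)

```text
clock: 9.68
eef_pos: [0.5471, -0.1797, 0.0773]
tool_rot: [0.577, 0.774, 0.09, 0.244]
ft_force: [-18.7, 5.2, 24.9]
grip_width: -0.0001
grasp_force: 16.0
```

```bash
python3 -c "
from h import *
o=status.get_obs();print(o['ft_force']@n,(o['eef_pos']-K)@n)"
```

```text
31.249120140151764 -0.002269892720744917
```

Firm stop at 31 N, so the knob is home. I retreat and work out the lever path: shut fingers on its console side, turning with it.

Scaled: -0.09 m / 0.75 = -0.12, -0.04 m / 0.75 = -0.0533.

Call:
jog_arm(
  offsets=[
    [[0, 0, 0, 0, 0, -0.0533, 0], [0, 0, 0, 0, 0, -0.12, 0], [0, 0, 0, 0, 0, -0.12, 0]],
  ],
)

```text
clock: 10.05
eef_pos: [0.506, -0.1676, 0.1572]
tool_rot: [0.577, 0.773, 0.091, 0.247]
ft_force: [0.4, -1.4, 0.8]
grip_width: 0.0001
grasp_force: 0.0
```

```bash
cat >> h.py <<'E'
PV=np.array([.5237,-.2652]); Rd=Ro.from_matrix(np.c_[RC@[0,1,0],RC@[1,0,0],[0,0,-1]])
def lev(phi,d,z,r=.042):
    q=RC@[-r*np.cos(phi)-d*np.sin(phi),-r*np.sin(phi)+d*np.cos(phi),0]
    return Rd*Ro.from_euler('z',-phi),np.array([PV[0]+q[0],PV[1]+q[1],z])
E
python3 - <<'E'
from h import *
cv2.imwrite('pics/t2.png',imaging.camera('top')[:,:,::-1])
print(status.get_obs()['joint_pos'],world(p0,[-.01,-.13,0]),'above',delta(*lev(0,.024,.115)),lev(0,.024,.057))
E
```

```text
[-0.33294468  0.02176839 -0.62400186  0.39602139  0.02303851  0.95503348] [ 0.52257768 -0.26646354  0.        ] above [0.5147, 0.1521, 0.5642, -0.0445, -0.0499, 0.0363] (Rotation.from_matrix(array([[ 0.28489798,  0.95855784,  0.        ],
                            [ 0.95855784, -0.28489798,  0.        ],
                            [ 0.        ,  0.        , -1.        ]])), array([ 0.49027812, -0.2302289 ,  0.057     ]))
```

Scaled: -0.05 m / 0.75 = -0.0667, -0.0445 m / 0.75 = -0.0593, 0.564 rad / 1.5708 = 0.3591.

Call:
jog_arm(
  offsets=[
    [[0.3279, 0.0968, 0.3591, -0.0593, -0.0667, 0.0484, 0], [0.3279, 0.0968, 0.3591, -0.0593, -0.0667, 0.0484, 0], [0.3279, 0.0968, 0.3591, -0.0593, -0.0667, 0.0484, 0], [0.3279, 0.0968, 0.3591, -0.0593, -0.0667, 0.0484, 0], [0.3279, 0.0968, 0.3591, -0.0593, -0.0667, 0.0484, 0], [0.3279, 0.0968, 0.3591, -0.0593, -0.0667, 0.0484, 0], [0.3279, 0.0968, 0.3591, -0.0593, -0.0667, 0.0484, 0]],
  ],
)

```text
clock: 10.98
eef_pos: [0.4879, -0.2292, 0.1119]
tool_rot: [0.801, 0.598, -0.002, -0.002]
ft_force: [-1.0, -0.2, 0.3]
grip_width: -0.0
grasp_force: 0.0
```

```bash
python3 - <<'E'
from h import *
print(delta(*lev(0,.024,.057)))
a=imaging.camera('top')[170:260,325:445,::-1];b=cv2.imread('pics/t2.png')[170:212,315:371]
w=imaging.camera('wrist')[:,:,::-1]
cv2.imwrite('pics/m.png',np.hstack([cv2.resize(w,(480,360)),np.vstack([cv2.resize(a,(320,240),interpolation=2),np.zeros((120,320,3),np.uint8)])]))
E
```

```text
[-0.0059, -0.0, 0.0013, -0.0003, 0.0029, 0.0549]
```

View pics/m.png

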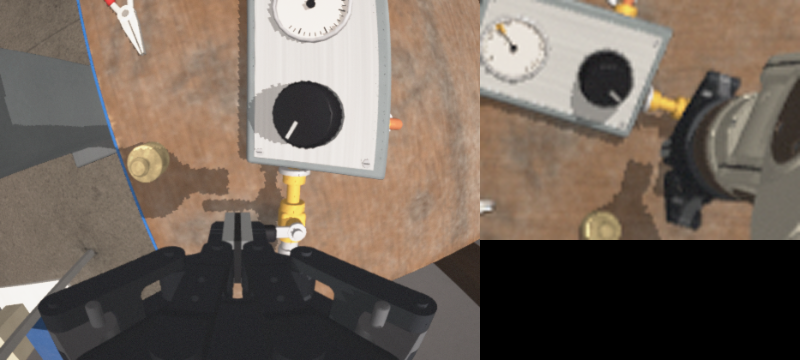

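The wrist view shows the needle at the brass hand and the knob down. The valve pivot is at (297,232) and the fingertips at (238,225), with the lever hidden behind them. I check the pivot from here.

```bash
python3 - <<'E'
from h import *
c=imaging.calibration('wrist');q=cv2.fisheye.undistortPoints(np.array([[[346.5,270.7]]]),c['mtx'],np.zeros(4))[0,0]
d=c['R'].T@[*q,1];o=-c['R'].T@c['t'];print(o,o+d*(.07-o[2])/d[2],PV)
E
```

```text
[ 0.50801478 -0.16675852  0.25483256] [ 0.52447554 -0.26374422  0.07      ] [ 0.5237 -0.2652]
```

The rows are not in the units I measure in: shifts go in shares of 0.75 m and turns go in shares of pi/2 rad. I convert before sending: 0.055 m / 0.75 = 0.0733, 0.03 m / 0.75 = 0.04.

Call:
jog_arm(
  offsets=[
    [[0, 0, 0, 0, 0.004, 0.04, 0], [0, 0, 0, 0, 0.004, 0.0733, 0], [0, 0, 0, 0, 0.004, 0.0733, 0]],
  ],
)

```text
clock: 11.45
eef_pos: [0.4895, -0.2295, 0.0562]
tool_rot: [0.801, 0.598, -0.003, -0.004]
ft_force: [-0.5, -0.2, -0.4]
grip_width: -0.0
grasp_force: 0.0
```

Call:
jog_arm(
  offsets=[
    [[0, 0, 0, -0.0093, 0, 0, 0], [0, 0, -0.1082, -0.0191, -0.0031, 0, 0], [0, 0, -0.2165, -0.0293, -0.0044, 0, 0], [0, 0, -0.3247, -0.0396, -0.004, 0, 0], [0, 0, -0.4329, -0.0496, -0.0019, 0, 0], [0, 0, -0.5411, -0.0592, 0.002, 0, 0], [0, 0, -0.6494, -0.0679, 0.0073, 0, 0], [0, 0, -0.7576, -0.0756, 0.0141, 0, 0], [0, 0, -0.8658, -0.082, 0.0221, 0, 0], [0, 0, -0.9549, -0.0863, 0.0293, 0, 0]],
  ],
)

```text
clock: 12.7
eef_pos: [0.4945, -0.2994, 0.059]
tool_rot: [0.176, 0.984, 0.0, -0.002]
ft_force: [-0.9, 1.4, 1.3]
grip_width: -0.0001
grasp_force: 0.9
```

```bash
python3 -c "
from h import *
o=status.get_obs();print('fin',delta(*lev(1.571,.017,.057)),o['ft_force']@RC,o['joint_pos'])"
```

```text
fin [-0.0001, -0.0039, -0.0661, -0.0014, -0.0008, 0.002] [-1.30118553  1.09052897  1.30933098] [-5.43936552e-01  5.21532797e-01 -4.85271825e-02  1.00456321e+00
 -9.50718417e-04 -1.89094681e-01]
```

Scaled: -0.006 m / 0.75 = -0.008, -0.004 m / 0.75 = -0.0053, -0.066 rad / 1.5708 = -0.042.

Call:
jog_arm(
  offsets=[
    [[0, 0, -0.042, -0.002, 0, 0, 0], [0, 0, -0.042, -0.0053, 0, 0, 0], [0, 0, -0.042, -0.008, 0, 0, 0], [0, 0, -0.042, -0.008, 0, 0, 0]],
  ],
)

```text
clock: 13.2
eef_pos: [0.4962, -0.3008, 0.0587]
tool_rot: [0.147, 0.989, 0.0, -0.006]
ft_force: [-11.1, 2.1, 8.1]
grip_width: 0.0002
grasp_force: 5.6
```

```bash
python3 -c "
from h import *
o=status.get_obs();print(delta(*lev(1.571,.017,.057)),o['ft_force']@RC)"
```

```text
[-0.0014, -0.0114, -0.0071, 0.0008, -0.0001, 0.0017] [-11.18748254  -1.15715728   8.12996161]
```

Force rises to 11 N at the expected place, so the lever is at its stop. I back off, raise and check.

Scaled: 0.2 m / 0.75 = 0.2667, -0.06 m / 0.75 = -0.08.

Call:
jog_arm(
  offsets=[
    [[0, 0, 0, 0.016, 0, 0, 0], [0, 0, 0, 0.0333, 0, 0, 0], [0, 0, 0, 0.0333, 0, -0.08, 0], [0, 0, 0, 0.08, 0, -0.1467, 0], [0, 0, 0, 0.16, 0, -0.1733, 0], [0, 0, 0, 0.24, 0, -0.1733, 0], [0, 0, 0, 0.2667, 0, -0.1733, 0], [0, 0, 0, 0.2667, 0, -0.1733, 0]],
  ],
)

```text
clock: 14.2
eef_pos: [0.308, -0.2429, 0.1891]
tool_rot: [0.147, 0.989, -0.0, -0.002]
ft_force: [0.4, -0.3, 0.2]
grip_width: -0.0
grasp_force: 0.0
```

```bash
python3 - <<'E'
from h import *
a=imaging.camera('top')[150:270,300:440,::-1]
cv2.imwrite('pics/fin.png',cv2.resize(a,(700,600),interpolation=2))
E
```

```text
(no output)
```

View pics/fin.png

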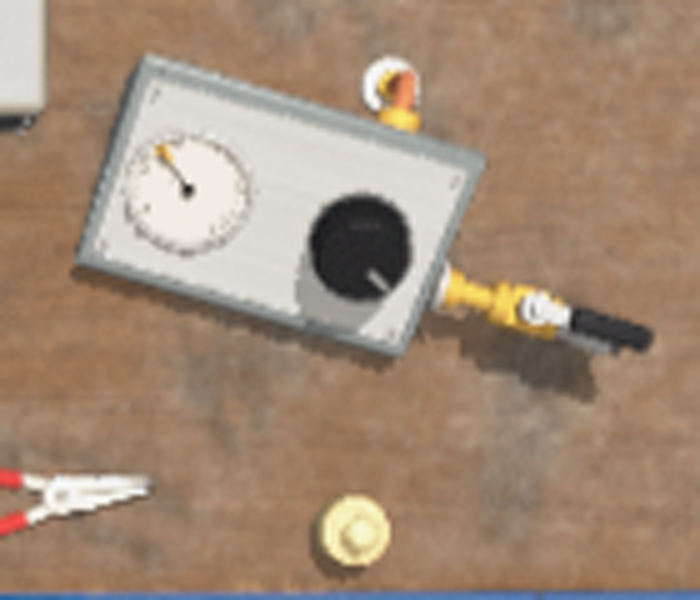

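The needle at (172,165) points at the brass hand at (162,153). The knob is home, the lever at (610,330) is in line with the pipe, and the weight and pliers have not moved.

```bash
python3 -c "
from workcell import bot, imaging, job, status
print(job.job_done())"
```

```text
the job is handed in; nothing more can be done
None
```

The job is handed in: the knob was turned back four notches so the needle stands at the brass hand, then pushed home to a firm stop. The outlet lever is against its open stop in line with the pipe, and the arm touched none of the bottle, weight or pliers.

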